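# Open a vacuum pump's oil filler and set the funnel

### The job

The vacuum pump is due for an oil top-up. Unscrew the red filler cap by hand-turns, following the thread gently without pulling on it or shoving it sideways, catch it as it comes free and set it down flat, top side up, in the small steel dish without dropping it. Then take the yellow funnel out of the beaker and seat it gently, upright and fully down, in the open filler neck, without tipping the beaker or shifting the oil bottle.

Things in the scene. Friction and masses are not known exactly. Their poses are not given: they have to be found in the camera images.
- pump: grey vacuum pump, fixed. Origin on the worktop below the filler neck's axis, z up; oil case 50 mm towards -x and 56 mm to each side, its flat top 135 mm up; motor 225 mm towards +x, its carrying handle (from 112 mm on) 157 mm high. A low boss round the neck reaches 141 mm; nothing else within 65 mm of the neck is higher.
- filler (a point): centre of the filler neck's rim, 165 mm above the worktop, z up along the neck's axis. Thread 34 mm outside diameter, bore 23 mm, open 95 mm downwards. A sealing ring adds 3 mm to the rim once the cap is off; it makes the first third of a turn stiff (under 0.15 N m). After that the cap turns easily and stays where it is left.
- cap_center (a point): middle of the red ribbed cap, diameter 46 mm, 26 mm tall, about 45 g; z its axis, up. Tight, it lies 7 mm below filler. Right-hand thread: opens counter-clockwise from above, rises 6.8 mm a turn, is free after about 1.25 turns (8.5 mm), then must go up 15 mm more to clear the rim. Play just under 1 mm in height and sideways. Over 18 N on the thread damages it.
- dish: small round stainless steel parts dish that keeps its place: 110 mm across the rim, 17 mm high, wall 2 mm; origin at the centre of its underside, flat inner floor 98 mm across, 3 mm above that.
- funnel_grip (a point): middle of the upright round collar of the yellow plastic funnel: collar 53 mm diameter, 21 mm tall, this point on the axis 10 mm below its top edge; z the axis, up. 35 g. Below it a cone 22 mm high and a stem 17 mm thick, 34 mm long. It stands in the beaker, cone on the rim, loose and leaning a little, this point 83 mm up. Fully down in the neck the point is about 32 mm above filler.
- funnel_tip (a point): centre of the lower end of the funnel's stem, 67 mm below funnel_grip along the funnel's axis.
- beaker: empty glass beaker, loose, 55 mm diameter, 68 mm high, 70 g; origin at the centre of its underside; it holds the funnel at the start.
- oil_bottle: oil bottle with a black cap, 66 mm diameter, 135 mm high, loose; origin at the centre of its underside. A bystander.
- timer: white bench timer standing upright, 46 x 62 x 68 mm, keeps its place; origin at the centre of its underside. A bystander.
- screwdriver: red-handled screwdriver lying on the worktop, 170 mm long, 20 mm thick, keeps its place; origin under its middle. A bystander.
Mind the look-alikes: they are no part of the job. Of the things shaped like the part that bears funnel_grip, the yellow one is meant.

How it is judged:
By the outcome, as a careful person would: the job done as asked, in the order asked, and still so for the second after the job is handed in, with the robot touching nothing.
It also fails if it takes over 72 s, if anything falls off the work surface, if the arm or the gripper's body presses on something with over 40 N, if the wrist force passes 120 N, or if a joint passes its speed limit or range.

### The arm

A 6-joint arm with a two-finger parallel gripper is mounted at the origin on a cart in front of the work surface, level with it; the furniture and walls round the work are solid. World frame = base frame: x ahead of the robot, y to its left, z up, the work surface at z = 0. Lengths are in m, angles in rad, forces in N, time in s.
With the tool pointing down it reaches from about 0.25 to 0.775 m from the base axis. Payload 4 kg.
Tool frame: the origin (TCP) lies between the finger pads; the fingertips stand 14 mm ahead of it and the grasp point (between the pads) lies 5 mm behind it (robot.nose_length is the distance from the TCP to the fingertips, in m); z points along the fingers, y is the direction in which the jaws open and shut (so a half turn about z gives the same grasp; the last joint's range is limited). The gripper opens to 94 mm and grips with 3 to 60 N. Pads are 16 mm wide; open, the fingers measure 119 mm over their backs; the gripper's body (75 mm by 177 mm) begins 78 mm behind the grasp point.
Start: joints at [1.229, 0.087, 1.371, -0, 1.684, -0.103], TCP at [0.13, 0.534, 0.22] pointing down, gripper open.
Joint ranges: [-3.1, 3.1], [-0.76, 2.03], [0.27, 2.55], [-1.08, 4.22], [0.17, 2.65], [-2.57, 2.57]. Speed limits (rad/s): [2.79, 2.79, 3.14, 3.14, 3.14, 3.14].

### API

Orientations are given as [roll, pitch, yaw] about the fixed x, y, z axes, in that order (R = Rz(yaw) Ry(pitch) Rx(roll)).
In Python, from bench import robot, eyes, finder gives the robot as it stands.
- The arm moves only by the tool play_rows, never from a script. Its argument "rows" is a list of rows, each an object with "linear": the shift along the tool's x, y, z in cm, a list of three; "spin": the turn about the tool's z in degrees. A call has 1 to 12 rows; each row shifts and turns the commanded pose from where the row before left it, along the tool's axes as they then stand; what a row does not reach is not made up. A row lasts 1/12 s, in which the tool goes at most 41.7 mm and 7.16 degrees, less where a joint would pass 70% of its speed; a pose out of reach is approached as far as the arm can. A call with a gripper value outside its range is refused whole. "claw" is the finger opening in cm, from 0 to 9.4, set as the call begins (left out, the last holds). The fingers move at their own pace and stop on an object; the grip force is fixed at half the most. Time passes only in rows, so rows that do not move let the fingers close. It gives the time, the measured TCP pose, the force and the opening at its end, in the units of the state.
- robot.get_obs(): the state, without advancing time (a new reading comes with each control period).
- eyes.snapshot(name): name is "scene" or "top"; returns a dict with "frame" (420x560x3 uint8, red, green, blue), "fx", "fy", "cx", "cy" (pixels), "rvec" (rotation vector, rad) and "tvec" (3), from world to camera coordinates, as OpenCV has them. Camera axes: x right, y down, z forward; pixel columns grow to the right and rows downward; lengths in m; the calibration is good to about 2 mm. A picture is of the moment at which its call begins. There is no depth.
- robot.close_job(): hands the job in, once; it reports no verdict.
Trained networks look in a picture, given as the dict that the camera call returned (one of the last four; its "shot" number tells which), for a name from the list of things; names that differ only in an ending like _2 or _b are one class to them, and where a whole thing is asked for, a point or a joint stands for the part that bears it (a point fixed in the world has none). Each returns a list of dicts, best first, with "conf" (0 to 1); they miss things now and then, are a little off and sometimes report something else, mostly with a low value. They report only what shows in the picture. A call takes as long as a camera call. They do not tell look-alikes from the thing itself.
- finder.silhouettes(picture, name): "pixels" (420x560 bool, what is visible of it) and "box" ([centre column, centre row, width, height] in pixels, round what is visible of it).
The state is a dict: "time": time; "joint_positions": joint angles; "qvel": joint speeds; "joint_torque": joint torques, N m; "tool_pos": TCP position; "ee_rot": TCP orientation; "wrist_force": force on the tool from outside, world axes, zero at the start; "wrist_torque": the same for the moment, N m; "width": finger opening in m.
Only numpy, scipy, OpenCV 4.12 (cv2) and the standard library are available. Lean on these libraries where they do the work, as an engineer would, in place of code of your own. Each camera call takes 0.05 s, during which the arm holds its last target. There are 200 camera calls.

## Working session

There is one attempt and no reset: what is moved stays moved. The work goes in short steps, Python scripts to look and compute and a tool call to move; the robot and the scene stay as the last step left them, time stands still between calls to the robot, and variables do not carry over. Pictures are saved under pics/ and viewed, about 8 in all and at most 12, crops included, and the job is handed in when it is done.

Besides the shell and the picture viewer there is one more tool, called as name([rows], argument=value, ...), one row to a line, values as JSON. play_rows: Moves the arm, as the interface text tells. Its arguments: {"type":"object","properties":{"rows":{"type":"array"},"claw":{"type":"number"}},"required":["rows"]}

```bash
mkdir -p pics; ls
python3 - <<'E'
from bench import robot, eyes, finder
import cv2,numpy as np
o=robot.get_obs(); print({k:np.round(v,3) for k,v in o.items()})
for n in("scene","top"):
    s=eyes.snapshot(n); cv2.imwrite(f"pics/{n}0.png",s["frame"][:,:,::-1])
    print(n,s["fx"],s["fy"],s["cx"],s["cy"],s["rvec"],s["tvec"])
    for t in("cap_center","dish","funnel_grip","beaker","oil_bottle","timer","screwdriver","pump"):
        print(t,[(round(d["conf"],2),np.round(d["box"]).tolist()) for d in finder.silhouettes(s,t)])
E
```

```text
pics
{'time': np.float64(0.0), 'joint_positions': array([ 1.229,  0.088,  1.372, -0.   ,  1.684, -0.103]), 'qvel': array([-0.001,  0.001,  0.001,  0.003, -0.001, -0.001]), 'joint_torque': array([-1.0000e-03, -3.4018e+01, -3.0242e+01,  7.2000e-02,  3.3000e-02,
       -0.0000e+00]), 'tool_pos': array([0.13 , 0.534, 0.218]), 'ee_rot': array([-3.139, -0.   ,  2.903]), 'wrist_force': array([ 0.395, -0.201,  0.061]), 'wrist_torque': array([-0.057,  0.018,  0.041]), 'width': np.float64(0.094)}
scene 502.083444829306 502.083444829306 287.1552697566844 209.84261132514655 [ 2.02370269 -0.59951062  0.38249381] [-0.56852973  0.20344083  1.47834991]
cap_center []
dish [(0.49, [193.0, 198.0, 22.0, 18.0])]
funnel_grip [(0.92, [336.0, 353.0, 20.0, 29.0]), (0.86, [328.0, 254.0, 18.0, 28.0]), (0.66, [372.0, 237.0, 17.0, 21.0]), (0.63, [252.0, 253.0, 22.0, 15.0]), (0.58, [290.0, 270.0, 19.0, 28.0]), (0.38, [227.0, 178.0, 16.0, 15.0])]
beaker [(0.8, [251.0, 271.0, 16.0, 19.0])]
oil_bottle [(0.71, [195.0, 199.0, 28.0, 11.0]), (0.6, [234.0, 163.0, 14.0, 20.0])]
timer [(0.6, [234.0, 238.0, 21.0, 25.0])]
screwdriver []
pump [(0.57, [240.0, 192.0, 69.0, 61.0])]
top 515.6034781778951 515.6034781778951 276.7106388555149 211.71703036413504 [ 2.27105604 -1.86119374  0.23770196] [-0.26069036  0.54455772  1.99512609]
cap_center []
dish [(0.67, [205.0, 258.0, 22.0, 5.0]), (0.6, [169.0, 220.0, 30.0, 28.0])]
funnel_grip [(0.65, [322.0, 210.0, 15.0, 15.0]), (0.59, [287.0, 260.0, 17.0, 17.0]), (0.58, [313.0, 247.0, 12.0, 17.0]), (0.47, [326.0, 172.0, 12.0, 12.0]), (0.46, [394.0, 287.0, 15.0, 14.0])]
beaker []
oil_bottle [(0.88, [164.0, 177.0, 24.0, 25.0])]
timer [(0.6, [247.0, 247.0, 11.0, 12.0])]
screwdriver [(0.53, [205.0, 258.0, 22.0, 6.0])]
pump [(0.69, [205.0, 197.0, 34.0, 73.0])]
```

Run:
```python
import cv2,numpy as np
for n,(x0,x1,y0,y1) in {"scene":(150,420,120,390),"top":(130,430,140,320)}.items():
    im=cv2.imread(f"pics/{n}0.png")[y0:y1,x0:x1]
    f=min(800/(x1-x0),600/(y1-y0)); im=cv2.resize(im,None,fx=f,fy=f,interpolation=cv2.INTER_CUBIC)
    for g in range(0,600,30):
        for a,b,ax in((x0,x1,0),(y0,y1,1)):
            if a<g<b:
                p=int((g-a)*f); cv2.putText(im,str(g),(p,10) if ax==0 else (0,p),0,.4,(255,0,255),1)
                cv2.line(im,(p,12) if ax==0 else (28,p),(p,20) if ax==0 else (36,p),(255,0,255),1)
    print(n,f,im.shape);cv2.imwrite(f"pics/{n}0c.png",im)
```

```text
scene 2.2222222222222223 (600, 600, 3)
top 2.6666666666666665 (480, 800, 3)
```

View pics/scene0c.png

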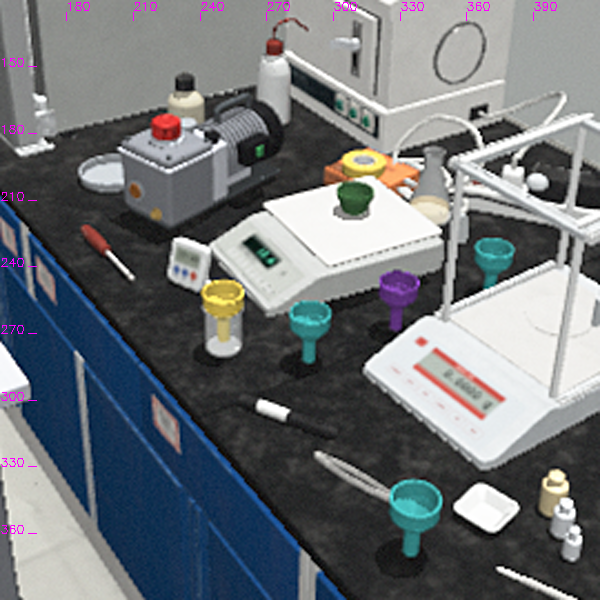

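View pics/top0c.png

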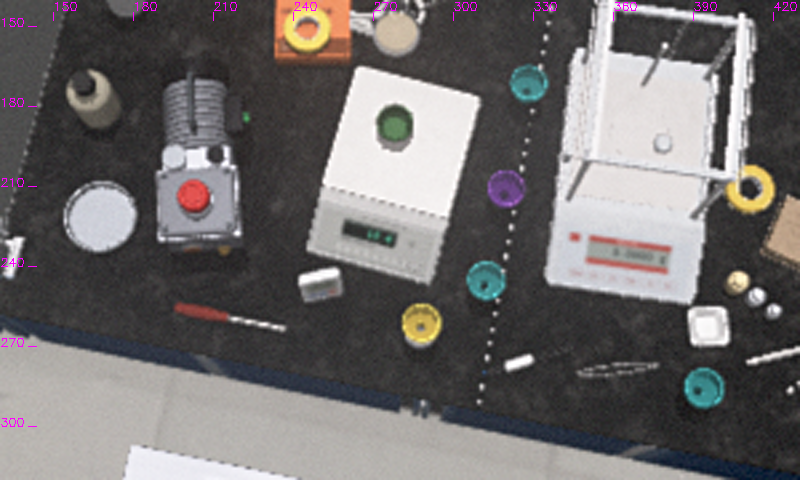

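The scene view shows the red cap on the pump at about (225,177), the dish at (196,197) and the timer at (235,237). The yellow funnel, in the beaker, is at (251,254). The oil bottle is behind the pump at (234,165).

Look-alikes:
- **Funnel:** teal at (290,265), (336,353) and (372,237); purple at (329,250); green at (309,208); yellow rings at (313,192) and top (412,211). I choose the yellow one at scene (251,254), top (288,261).
- **Cap:** the wash bottle's red top at (273,140). I choose the cap on the pump.

```bash
cat > h.py <<'E'
import cv2,numpy as np
from scipy.optimize import least_squares
def cam(s):
    R=cv2.Rodrigues(np.array(s["rvec"],float))[0]; K=np.array([[s["fx"],0,s["cx"]],[0,s["fy"],s["cy"]],[0,0,1]])
    return K,R,np.array(s["tvec"],float).reshape(3)
def proj(s,P):
    K,R,t=cam(s); return cv2.projectPoints(np.atleast_2d(np.array(P,float)),R,t,K,None)[0][:,0]
def onz(s,uv,z):
    K,R,t=cam(s); d=R.T@np.linalg.solve(K,[*uv,1]); c=-R.T@t; return c+d*(z-c[2])/d[2]
def tri(s1,u1,s2,u2):
    f=lambda p:np.r_[proj(s1,p)[0]-u1,proj(s2,p)[0]-u2]
    r=least_squares(f,[.3,.5,.1]); return r.x,r.fun
def mask(s,col,roi):
    h=cv2.cvtColor(s["frame"],cv2.COLOR_RGB2HSV).astype(int); H,S,V=h[...,0],h[...,1],h[...,2]
    m={"red":((H<8)|(H>172))&(S>140)&(V>90),"yellow":(H>18)&(H<34)&(S>90)&(V>90)}[col]
    o=np.zeros_like(m); x0,x1,y0,y1=roi; o[y0:y1,x0:x1]=m[y0:y1,x0:x1]
    n,l,st,c=cv2.connectedComponentsWithStats(o.astype(np.uint8)); k=1+np.argmax(st[1:,4]); return l==k
def box(m):
    y,x=np.where(m); return x.min(),x.max(),y.min(),y.max(),x.mean(),y.mean()
def cyl(r,z0,z1,n=48):
    a=np.linspace(0,2*np.pi,n,endpoint=False); return np.vstack([np.c_[r*np.cos(a),r*np.sin(a),np.full(n,z)] for z in(z0,z1)])
def hullmask(s,P,shape=(420,560),f=8):
    q=proj(s,P); h=cv2.convexHull(((q+.5)*f).astype(np.int32)); m=np.zeros((shape[0]*f,shape[1]*f),np.uint8); cv2.fillConvexPoly(m,h,1)
    return cv2.resize(m.astype(np.float32),shape[::-1],interpolation=cv2.INTER_AREA)
E
python3 - <<'E'
from h import *
from bench import robot,eyes,finder
s=eyes.snapshot("scene");t=eyes.snapshot("top")
for c in(s,t):
    K,R,tt=cam(c); print("campos",-R.T@tt, "origin",proj(c,[[0,0,0],[.13,.534,.22],[.5,0,0]]).round())
for nm,col,r1,r2 in(("cap","red",(205,245,160,195),(190,215,200,225)),("fun","yellow",(235,265,240,275),(270,305,245,275))):
    m1,m2=mask(s,col,r1),mask(t,col,r2); b1,b2=box(m1),box(m2)
    print(nm,np.round(b1,1),np.round(b2,1),m1.sum(),m2.sum())
    p,e=tri(s,b1[4:],t,b2[4:]); print("tri",p.round(4),e.round(2))
    np.save(f"{nm}1.npy",m1);np.save(f"{nm}2.npy",m2)
print("dish top-cam",onz(t,(167.5,221),.017).round(3),"scene", onz(s,(196,198),.012).round(3))
print("bottle base approx",onz(t,(166,177),.07).round(3))
print("timer",onz(t,(250,247),.05).round(3))
print("screwdr", onz(t,(196,255),.01).round(3),onz(t,(237,263),.01).round(3))
print("pump handle",onz(t,(201,167),.157).round(3),onz(t,(202,184),.157).round(3))
print("tealfunnel",onz(t,(312,245),.08).round(3))
E
```

```text
campos [-0.20629325 -1.28783011  0.9214496 ] origin [[ 94. 279.]
 [ 79. 142.]
 [243. 232.]]
campos [ 0.07709547 -0.24965748  2.06803243] origin [[209. 352.]
 [ 64. 286.]
 [237. 229.]]
cap [218.  230.  171.  182.  224.2 176.6] [197.  207.  208.  218.  202.2 213.1] 133 99
tri [0.5014 0.1253 0.1573] [-0.03  0.01  0.02 -0.03]
fun [240.  259.  246.  273.  249.9 255.8] [281.  295.  254.  268.  287.8 260.5] 324 175
tri [ 0.3983 -0.2292  0.0726] [ 0.34 -0.06 -0.26  0.38]
dish top-cam [0.472 0.284 0.017] scene [0.459 0.284 0.012]
bottle base approx [0.64  0.322 0.07 ]
timer [ 0.427 -0.072  0.05 ]
screwdr [0.359 0.138 0.01 ] [ 0.36  -0.031  0.01 ]
pump handle [0.682 0.173 0.157] [0.615 0.153 0.157]
tealfunnel [ 0.478 -0.311  0.08 ]
```

```bash
cat >> h.py <<'E'
def silh_fit(pics,masks,model,p0,scale,priors=None):
    # model(p)-> list of convex point clouds; maximise overlap
    from scipy.optimize import minimize
    def cost(p):
        c=0
        for s,m in zip(pics,masks):
            M=np.zeros(m.shape)
            for P in model(p): M=np.maximum(M,hullmask(s,P))
            c+=np.abs(M-m).sum()
        return c+(priors(p) if priors else 0)
    sim=np.vstack([p0]+[np.array(p0)+np.eye(len(p0))[i]*scale[i] for i in range(len(p0))])
    r=minimize(cost,p0,method="Nelder-Mead",options=dict(initial_simplex=sim,maxiter=250,xatol=1e-4,fatol=.2))
    return r.x,r.fun
def funnel(p):
    x,y,z,a,b=p; R=cv2.Rodrigues(np.array([a,b,0.]))[0]
    ring=lambda r,zz:cyl(r,zz,zz,32)[:32]
    Q=[np.vstack([ring(26.5,10),ring(26.5,-11)]),np.vstack([ring(26.5,-11),ring(8.5,-33)]),np.vstack([ring(8.5,-33),ring(8.5,-67)])]
    return [q/1000@R.T+[x,y,z] for q in Q]
E
python3 - <<'E'
from h import *
from bench import robot,eyes,finder
s=eyes.snapshot("scene");t=eyes.snapshot("top")
m=[np.load("cap1.npy"),np.load("cap2.npy")]
capm=lambda p:[cyl(.023,-.013,.013)+[p[0],p[1],.158]]
for P,M in(((s,t),m),((s,),m[:1]),((t,),m[1:])):
    print("cap",*silh_fit(P,M,capm,[.5014,.1253],[.004,.004]))
m=[np.load("fun1.npy"),np.load("fun2.npy")]
for p0 in([.398,-.229,.083,0,0],[.398,-.229,.083,.15,-.1]):
    print("fun",*silh_fit((s,t),m,funnel,p0,[.004,.004,.003,.1,.1]))
d=[x for x in finder.silhouettes(t,"dish") if abs(x["box"][0]-169)<6]
if d:
    y,x=np.where(d[0]["pixels"]); print("dish net",onz(t,(x.mean(),y.mean()),.012))
print("post",onz(s,(164,188),0))
for c,n in((s,"s"),(t,"t")):
    im=c["frame"][:,:,::-1]; x0,x1,y0,y1=(230,275,235,290) if n=="s" else (270,310,240,280)
    a=cv2.resize(im[y0:y1,x0:x1],(400,400*(y1-y0)//(x1-x0)),interpolation=cv2.INTER_CUBIC); cv2.imwrite(f"pics/f_{n}.png",a)
a,b=cv2.imread("pics/f_s.png"),cv2.imread("pics/f_t.png"); b=cv2.copyMakeBorder(b,0,a.shape[0]-b.shape[0],0,0,0); cv2.imwrite("pics/fcrop.png",np.hstack([a,b]))
E
```

```text
cap [0.50135166 0.12532075] 57.125
cap [0.50139243 0.12525813] 20.90625
cap [0.5034 0.1263] 36.140625
fun [ 0.39783881 -0.22892265  0.08256081 -0.01733896  0.03709455] 58.09375
fun [ 0.39793109 -0.22925202  0.08210552  0.0158147   0.01745505] 58.703125
dish net [0.47506169 0.28892655 0.012     ]
post [ 3.95056313e-01  4.46069315e-01 -1.11022302e-16]
```

View pics/fcrop.png

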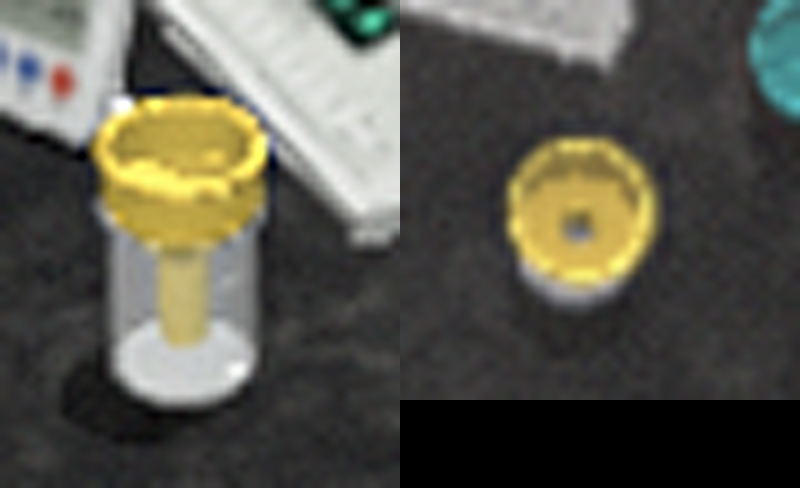

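The crop confirms it: the yellow funnel stands in the beaker, scene (250,253), nearly upright. I'll move over the cap, with a detour round the post at (0.395, 0.446).

play_rows([
  {"linear": [-1.9,-3.0,-0.7],"spin": 0},
  {"linear": [-1.9,-3.0,-0.7],"spin": 0},
  {"linear": [-1.9,-3.0,-0.7],"spin": 0},
  {"linear": [-1.9,-3.0,-0.7],"spin": 0},
  {"linear": [-1.9,-3.0,-0.7],"spin": 0},
  {"linear": [-1.9,-3.0,-0.7],"spin": 0},
])

```text
time: 1.65
tool_pos: [0.1984, 0.331, 0.2619]
ee_rot: [3.141, 0.0, 2.904]
wrist_force: [1.0, 0.7, 1.1]
width: 0.0938
```

play_rows([
  {"linear": [-3.4,-1.3,0],"spin": 0},
  {"linear": [-3.4,-1.3,0],"spin": 0},
  {"linear": [-3.4,-1.3,0],"spin": 0},
  {"linear": [-3.4,-1.3,0],"spin": 0},
  {"linear": [-3.4,-1.3,0],"spin": 0},
  {"linear": [-3.4,-1.3,0],"spin": 0},
  {"linear": [-3.4,-1.3,0],"spin": 0},
  {"linear": [-3.4,-1.3,0],"spin": 0},
  {"linear": [-3.4,-1.3,0],"spin": 0},
  {"linear": [-3.4,-1.3,0],"spin": 0},
])

```text
time: 2.48
tool_pos: [0.4992, 0.1244, 0.2616]
ee_rot: [3.141, 0.0, 2.902]
wrist_force: [-0.4, 0.5, 0.6]
width: 0.094
```

```bash
cat > st.py <<'E'
import sys
from h import *
from bench import robot
o=robot.get_obs(); p=o["tool_pos"]; yaw=o["ee_rot"][2]; f=o["wrist_force"]
xt=np.array([np.cos(yaw),np.sin(yaw)]); yt=np.array([np.sin(yaw),-np.cos(yaw)])
print("t",round(float(o["time"]),2),"pos",p.round(4),"rpy",o["ee_rot"].round(4),"q",o["joint_positions"].round(3),"w",round(float(o["width"]),4))
print("F world",f.round(2),"Ftool x,y",(f[:2]@xt).round(2),(f[:2]@yt).round(2),"T",o["wrist_torque"].round(3))
if len(sys.argv)>3:
    d=np.array(list(map(float,sys.argv[1:4])))-p; print("to target tool cm",(100*np.array([d[:2]@xt,d[:2]@yt,-d[2]])).round(3))
E
python3 st.py .5014 .1253 .163
```

```text
t 2.48 pos [0.4992 0.1244 0.2616] rpy [3.1412e+00 4.0000e-04 2.9023e+00] q [ 0.134  0.003  1.376  0.     1.762 -1.198] w 0.094
F world [-0.4   0.47  0.65] Ftool x,y 0.5 0.37 T [-0.031  0.022  0.008]
to target tool cm [-0.19   0.141  9.859]
```

play_rows([
  {"linear": [-0.19,0.14,0],"spin": 0},
  {"linear": [0,0,0.5],"spin": 7},
  {"linear": [0,0,0.5],"spin": 7},
  {"linear": [0,0,0.5],"spin": 7},
  {"linear": [0,0,0.5],"spin": 7},
  {"linear": [0,0,0.5],"spin": 7},
  {"linear": [0,0,0.5],"spin": 7},
  {"linear": [0,0,0.5],"spin": 7},
  {"linear": [0,0,0.5],"spin": 7},
  {"linear": [0,0,0.5],"spin": 7},
  {"linear": [0,0,0.5],"spin": 7},
  {"linear": [0,0,0.5],"spin": 7},
])

```text
time: 3.48
tool_pos: [0.4996, 0.1272, 0.2064]
ee_rot: [3.142, -0.0, 1.553]
wrist_force: [0.1, 0.0, -0.8]
width: 0.094
```

play_rows([
  {"linear": [0,0,0.8],"spin": 7},
  {"linear": [0,0,0.8],"spin": 7},
  {"linear": [0,0,0.8],"spin": 7},
  {"linear": [0,0,0.8],"spin": 7},
  {"linear": [0,0,0.8],"spin": 7},
  {"linear": [0,0,0.5],"spin": 4.5},
  {"linear": [0,0,0],"spin": 0},
], claw=5.4)

```text
time: 4.07
tool_pos: [0.4989, 0.127, 0.1601]
ee_rot: [-3.14, 0.002, 0.869]
wrist_force: [0.0, -0.3, 0.2]
width: 0.0542
```

```bash
python3 st.py .5014 .1253 .161
```

```text
t 4.07 pos [0.4989 0.127  0.1601] rpy [-3.1396e+00  1.9000e-03  8.6870e-01] q [0.139 0.03  1.548 0.    1.566 0.841] w 0.0542
F world [ 0.04 -0.31  0.24] Ftool x,y -0.21 0.23 T [-0.047  0.114  0.023]
to target tool cm [ 0.032  0.305 -0.087]
```

play_rows([
  {"linear": [0.03,0.3,-0.05],"spin": 0},
  {"linear": [0,0,0],"spin": 0},
  {"linear": [0,0,0],"spin": 0},
], claw=5.1)

```text
time: 4.32
tool_pos: [0.503, 0.1251, 0.1627]
ee_rot: [3.141, -0.001, 0.871]
wrist_force: [-0.1, 0.4, -0.4]
width: 0.0511
```

```bash
python3 st.py .5014 .1253 .161
```

```text
t 4.32 pos [0.503  0.1251 0.1627] rpy [ 3.1408e+00 -1.1000e-03  8.7060e-01] q [0.134 0.034 1.539 0.    1.567 0.834] w 0.0511
F world [-0.05  0.42 -0.38] Ftool x,y 0.29 -0.31 T [-0.05   0.153  0.022]
to target tool cm [-0.088 -0.131  0.173]
```

play_rows([
  {"linear": [0,0,0],"spin": 0},
  {"linear": [0,0,0],"spin": 0},
], claw=4.9)

```text
time: 4.48
tool_pos: [0.5028, 0.1251, 0.1624]
ee_rot: [3.141, -0.001, 0.87]
wrist_force: [-0.6, 0.2, 0.8]
width: 0.0491
```

play_rows([
  {"linear": [0,0,0],"spin": 0},
  {"linear": [0,0,0],"spin": 0},
], claw=4.8)

```text
time: 4.65
tool_pos: [0.5026, 0.125, 0.1621]
ee_rot: [3.141, -0.0, 0.87]
wrist_force: [1.3, -0.3, -0.2]
width: 0.0478
```

```bash
python3 st.py .5014 .1253 .161
```

```text
t 4.65 pos [0.5026 0.125  0.1621] rpy [ 3.1415e+00 -2.0000e-04  8.6970e-01] q [0.134 0.034 1.54  0.    1.567 0.835] w 0.0478
F world [ 1.31 -0.34 -0.2 ] Ftool x,y 0.58 1.22 T [-0.012  0.087 -0.068]
to target tool cm [-0.058 -0.108  0.11 ]
```

play_rows([
  {"linear": [0,0.05,0],"spin": 0},
  {"linear": [0,0,0],"spin": 0},
], claw=4.7)

```text
time: 4.82
tool_pos: [0.5026, 0.1249, 0.1619]
ee_rot: [-3.14, 0.0, 0.87]
wrist_force: [-0.7, 0.2, -0.3]
width: 0.0472
```

```bash
python3 st.py .5014 .1253 .161
```

```text
t 4.82 pos [0.5026 0.1249 0.1619] rpy [-3.1405e+00  1.0000e-04  8.6970e-01] q [1.340e-01 3.500e-02 1.540e+00 1.000e-03 1.567e+00 8.350e-01] w 0.0472
F world [-0.71  0.19 -0.25] Ftool x,y -0.31 -0.67 T [ 0.087  0.333 -0.024]
to target tool cm [-0.05  -0.114  0.09 ]
```

play_rows([
  {"linear": [0,0,0],"spin": 0},
  {"linear": [0,0,0],"spin": 7},
  {"linear": [0,0,0],"spin": 7},
  {"linear": [0,0,0],"spin": 7},
  {"linear": [0,0,0],"spin": 7},
  {"linear": [0,0,0],"spin": 7},
  {"linear": [0,0,0],"spin": 7},
  {"linear": [0,0,0],"spin": 7},
  {"linear": [0,0,0],"spin": 7},
  {"linear": [0,0,0],"spin": 7},
  {"linear": [0,0,0],"spin": 7},
  {"linear": [0,0,0],"spin": 7},
], claw=5.6)

```text
time: 5.82
tool_pos: [0.5031, 0.1245, 0.162]
ee_rot: [3.142, -0.001, -0.48]
wrist_force: [0.3, -0.1, 0.6]
width: 0.0559
```

play_rows([
  {"linear": [0,0,0],"spin": 7},
  {"linear": [0,0,0],"spin": 6},
  {"linear": [0,0,0],"spin": 0},
], claw=5.1)

```text
time: 6.07
tool_pos: [0.5031, 0.1245, 0.162]
ee_rot: [-3.142, -0.0, -0.703]
wrist_force: [-0.3, -0.2, 1.4]
width: 0.0508
```

play_rows([
  {"linear": [0,0,0],"spin": 0},
  {"linear": [0,0,0],"spin": 0},
], claw=4.9)

```text
time: 6.23
tool_pos: [0.503, 0.1247, 0.162]
ee_rot: [-3.141, -0.0, -0.699]
wrist_force: [-0.6, 0.4, 0.4]
width: 0.049
```

```bash
python3 st.py .5014 .1253 .161
```

```text
t 6.23 pos [0.503  0.1247 0.162 ] rpy [-3.1415e+00 -2.0000e-04 -6.9910e-01] q [ 0.134  0.035  1.54  -0.     1.567  2.403] w 0.049
F world [-0.56  0.41  0.38] Ftool x,y -0.7 0.05 T [0.055 0.137 0.006]
to target tool cm [-0.165  0.055  0.099]
```

play_rows([
  {"linear": [0,0,0],"spin": 0},
  {"linear": [0,0,0],"spin": 0},
], claw=4.8)

```text
time: 6.4
tool_pos: [0.5029, 0.1246, 0.162]
ee_rot: [3.141, -0.0, -0.7]
wrist_force: [0.0, -0.3, -0.4]
width: 0.0484
```

play_rows([
  {"linear": [0,0,0],"spin": 0},
  {"linear": [0,0,0],"spin": 0},
], claw=4.7)

```text
time: 6.57
tool_pos: [0.5027, 0.1244, 0.1619]
ee_rot: [3.141, 0.0, -0.701]
wrist_force: [-0.7, -1.3, 0.3]
width: 0.0471
```

```bash
python3 st.py .5014 .1253 .161
```

```text
t 6.57 pos [0.5027 0.1244 0.1619] rpy [ 3.1406e+00  1.0000e-04 -7.0100e-01] q [ 1.330e-01  3.500e-02  1.540e+00 -1.000e-03  1.567e+00  2.405e+00] w 0.0471
F world [-0.69 -1.28  0.27] Ftool x,y 0.3 1.43 T [-0.194  0.317  0.006]
to target tool cm [-0.158  0.012  0.087]
```

play_rows([
  {"linear": [0,0.04,0],"spin": 0},
  {"linear": [0,0,0],"spin": 0},
  {"linear": [0,0,0],"spin": 0},
], claw=4.0)

```text
time: 6.82
tool_pos: [0.5027, 0.1244, 0.1619]
ee_rot: [-3.141, 0.0, -0.701]
wrist_force: [-0.6, -0.7, -0.9]
width: 0.046
```

```bash
python3 st.py .5014 .1253 .161
```

```text
t 6.82 pos [0.5027 0.1244 0.1619] rpy [-3.1415e+00  1.0000e-04 -7.0120e-01] q [0.133 0.034 1.541 0.    1.567 2.405] w 0.046
F world [-0.64 -0.65 -0.95] Ftool x,y -0.07 0.91 T [-0.09   0.131 -0.001]
to target tool cm [-0.157  0.015  0.09 ]
```

play_rows([
  {"linear": [0,0,-0.0076],"spin": -4},
  {"linear": [0,0,-0.0076],"spin": -4},
  {"linear": [0,0,-0.0076],"spin": -4},
  {"linear": [0,0,-0.0076],"spin": -4},
  {"linear": [0,0,-0.0076],"spin": -4},
  {"linear": [0,0,-0.0076],"spin": -4},
  {"linear": [0,0,-0.0076],"spin": -4},
  {"linear": [0,0,-0.0076],"spin": -4},
  {"linear": [0,0,-0.0076],"spin": -4},
  {"linear": [0,0,-0.0076],"spin": -4},
])

```text
time: 7.65
tool_pos: [0.5026, 0.1247, 0.1626]
ee_rot: [-3.141, 0.0, 0.001]
wrist_force: [0.6, 0.4, -0.5]
width: 0.0462
```

```bash
python3 st.py .5014 .1253 .161
```

```text
t 7.65 pos [0.5026 0.1247 0.1626] rpy [-3.1408e+00  1.0000e-04  5.0000e-04] q [1.330e-01 3.400e-02 1.540e+00 1.000e-03 1.568e+00 1.704e+00] w 0.0462
F world [ 0.64  0.35 -0.51] Ftool x,y 0.64 -0.35 T [ 0.023  0.102 -0.013]
to target tool cm [-0.123 -0.055  0.16 ]
```

play_rows([
  {"linear": [0,0,-0.0132],"spin": -7},
  {"linear": [0,0,-0.0132],"spin": -7},
  {"linear": [0,0,-0.0132],"spin": -7},
  {"linear": [0,0,-0.0132],"spin": -7},
  {"linear": [0,0,-0.0132],"spin": -7},
  {"linear": [0,0,-0.0132],"spin": -7},
  {"linear": [0,0,-0.0132],"spin": -7},
  {"linear": [0,0,-0.0132],"spin": -7},
  {"linear": [0,0,-0.0132],"spin": -7},
  {"linear": [0,0,-0.0132],"spin": -7},
  {"linear": [0,0,-0.0132],"spin": -7},
])

```text
time: 8.57
tool_pos: [0.5024, 0.1251, 0.1638]
ee_rot: [-3.141, -0.001, 1.347]
wrist_force: [-0.5, 1.5, -1.0]
width: 0.046
```

```bash
python3 st.py .5014 .1253 .161
```

```text
t 8.57 pos [0.5024 0.1251 0.1638] rpy [-3.1406e+00 -1.2000e-03  1.3472e+00] q [0.133 0.033 1.538 0.002 1.571 0.357] w 0.046
F world [-0.5   1.48 -1.02] Ftool x,y 1.33 -0.81 T [0.042 0.132 0.06 ]
to target tool cm [-0.001 -0.105  0.284]
```

play_rows([
  {"linear": [0,0,-0.0132],"spin": -7},
  {"linear": [0,0,-0.0132],"spin": -7},
  {"linear": [0,0,-0.0132],"spin": -7},
  {"linear": [0,0,-0.0132],"spin": -7},
  {"linear": [0,0,-0.0132],"spin": -7},
  {"linear": [0,0,-0.0132],"spin": -7},
  {"linear": [0,0,-0.0132],"spin": -7},
  {"linear": [0,0,-0.0132],"spin": -7},
  {"linear": [0,0,-0.0132],"spin": -7},
  {"linear": [0,0,-0.0132],"spin": -7},
  {"linear": [0,0,-0.0132],"spin": -7},
])

```text
time: 9.48
tool_pos: [0.5019, 0.1247, 0.1652]
ee_rot: [-3.141, -0.002, 2.691]
wrist_force: [-1.4, -0.0, -0.7]
width: 0.0455
```

```bash
python3 st.py .5014 .1253 .161
```

```text
t 9.48 pos [0.5019 0.1247 0.1652] rpy [-3.1413e+00 -2.2000e-03  2.6910e+00] q [ 1.330e-01  3.300e-02  1.536e+00  1.000e-03  1.575e+00 -9.870e-01] w 0.0455
F world [-1.39 -0.   -0.7 ] Ftool x,y 1.25 -0.6 T [0.01  0.371 0.002]
to target tool cm [0.068 0.03  0.42 ]
```

play_rows([
  {"linear": [0,0,-0.0132],"spin": -7},
  {"linear": [0,0,-0.0132],"spin": -7},
  {"linear": [0,0,-0.0132],"spin": -7},
  {"linear": [0,0,-0.0132],"spin": -7},
  {"linear": [0,0,-0.0132],"spin": -7},
  {"linear": [0,0,-0.0132],"spin": -7},
  {"linear": [0,0,-0.0132],"spin": -7},
  {"linear": [0,0,-0.0132],"spin": -7},
  {"linear": [0,0,-0.0132],"spin": -7},
  {"linear": [0,0,-0.0132],"spin": -7},
  {"linear": [0,0,-0.0132],"spin": -7},
  {"linear": [0,0,0],"spin": 0},
])

```text
time: 10.48
tool_pos: [0.5021, 0.1246, 0.1668]
ee_rot: [3.14, -0.001, -2.252]
wrist_force: [-1.0, 0.6, 0.3]
width: 0.0456
```

```bash
python3 st.py .5014 .1253 .161
python3 - <<'E'
from h import *
from bench import eyes
s=eyes.snapshot("scene"); m=mask(s,"red",(205,245,155,195)); print(box(m),m.sum())
cv2.imwrite("pics/turn.png",cv2.resize(s["frame"][120:220,170:290,::-1],None,fx=6,fy=6,interpolation=cv2.INTER_CUBIC))
E
```

```text
t 10.48 pos [0.5021 0.1246 0.1668] rpy [ 3.1401e+00 -6.0000e-04 -2.2524e+00] q [ 1.330e-01  3.200e-02  1.533e+00  1.000e-03  1.578e+00 -2.327e+00] w 0.0456
F world [-1.05  0.61  0.28] Ftool x,y 0.19 1.2 T [ 0.053  0.321 -0.005]
to target tool cm [-0.008  0.096  0.578]
(np.int64(218), np.int64(230), np.int64(170), np.int64(181), np.float64(224.0569105691057), np.float64(175.40650406504065)) 123
```

View pics/turn.png

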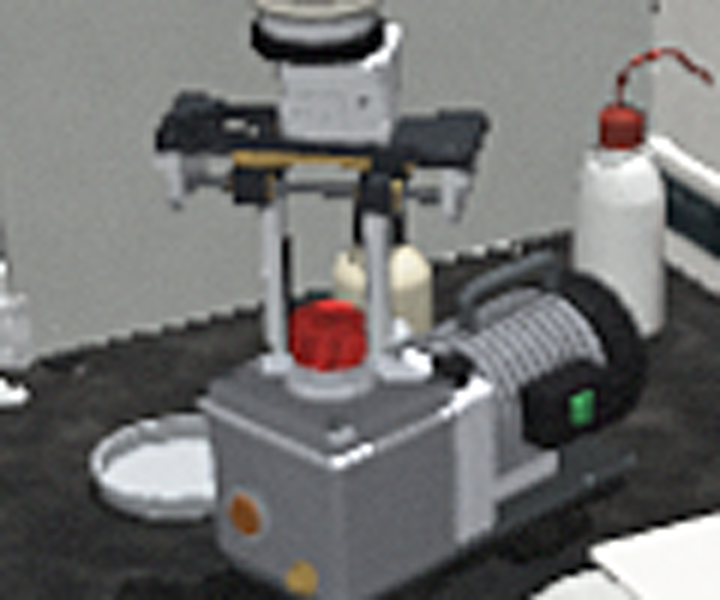

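The cap, at crop (328,335), sits between the fingers and has risen about 4–5 mm, as expected for 271°. Next I regrasp.

play_rows([
  {"linear": [0,0,0],"spin": 0},
  {"linear": [0,0,0],"spin": 0},
  {"linear": [0,0,0],"spin": 7},
  {"linear": [0,0,0],"spin": 7},
  {"linear": [0,0,0],"spin": 7},
  {"linear": [0,0,0],"spin": 7},
  {"linear": [0,0,0],"spin": 7},
  {"linear": [0,0,0],"spin": 7},
  {"linear": [0,0,0],"spin": 7},
  {"linear": [0,0,0],"spin": 7},
  {"linear": [0,0,0],"spin": 7},
  {"linear": [0,0,0],"spin": 7},
], claw=5.6)

```text
time: 11.53
tool_pos: [0.5033, 0.1244, 0.1675]
ee_rot: [3.141, 0.001, 2.799]
wrist_force: [-0.5, 0.2, -0.3]
width: 0.0564
```

play_rows([
  {"linear": [0,0,0],"spin": 7},
  {"linear": [0,0,0],"spin": 7},
  {"linear": [0,0,0],"spin": 7},
  {"linear": [0,0,0],"spin": 7},
  {"linear": [0,0,0],"spin": 7},
  {"linear": [0,0,0],"spin": 7},
  {"linear": [0,0,0],"spin": 7},
  {"linear": [0,0,0],"spin": 7},
  {"linear": [0,0,0],"spin": 7},
  {"linear": [0,0,0],"spin": 7},
  {"linear": [0,0,0],"spin": 7},
  {"linear": [0,0,0],"spin": 7},
])

```text
time: 12.53
tool_pos: [0.5032, 0.1244, 0.1675]
ee_rot: [3.14, -0.001, 1.333]
wrist_force: [-0.6, -0.2, 0.0]
width: 0.0561
```

play_rows([
  {"linear": [0,0,0],"spin": 7},
  {"linear": [0,0,0],"spin": 7},
  {"linear": [0,0,0],"spin": 7},
  {"linear": [0,0,0],"spin": 7},
  {"linear": [0,0,0],"spin": 7},
  {"linear": [0,0,0],"spin": 7},
  {"linear": [0,0,0],"spin": 7},
  {"linear": [0,0,0],"spin": 7},
  {"linear": [0,0,0],"spin": 7},
  {"linear": [0,0,0],"spin": 7},
  {"linear": [0,0,0],"spin": 0},
], claw=4.8)

```text
time: 13.45
tool_pos: [0.5032, 0.1244, 0.1675]
ee_rot: [-3.142, -0.001, 0.116]
wrist_force: [0.3, -0.4, -0.5]
width: 0.0481
```

```bash
python3 st.py
```

```text
t 13.45 pos [0.5032 0.1244 0.1675] rpy [-3.1415e+00 -1.5000e-03  1.1570e-01] q [0.133 0.032 1.532 0.    1.576 1.588] w 0.0481
F world [ 0.28 -0.39 -0.49] Ftool x,y 0.23 0.42 T [-0.001  0.15   0.002]
```

play_rows([
  {"linear": [0,0,0],"spin": 0},
  {"linear": [0,0,0],"spin": 0},
  {"linear": [0,0,0],"spin": 0},
  {"linear": [0,0,-0.0132],"spin": -7},
  {"linear": [0,0,-0.0132],"spin": -7},
  {"linear": [0,0,-0.0132],"spin": -7},
  {"linear": [0,0,-0.0132],"spin": -7},
  {"linear": [0,0,-0.0132],"spin": -7},
  {"linear": [0,0,-0.0132],"spin": -7},
  {"linear": [0,0,-0.0132],"spin": -7},
  {"linear": [0,0,-0.0132],"spin": -7},
], claw=4.0)

```text
time: 14.37
tool_pos: [0.503, 0.1251, 0.1685]
ee_rot: [3.141, -0.002, 1.104]
wrist_force: [0.3, 2.0, 0.8]
width: 0.0457
```

play_rows([
  {"linear": [0,0,-0.0132],"spin": -7},
  {"linear": [0,0,-0.0132],"spin": -7},
  {"linear": [0,0,-0.0132],"spin": -7},
  {"linear": [0,0,-0.0132],"spin": -7},
  {"linear": [0,0,-0.0132],"spin": -7},
  {"linear": [0,0,-0.0132],"spin": -7},
  {"linear": [0,0,-0.0132],"spin": -7},
  {"linear": [0,0,-0.0132],"spin": -7},
  {"linear": [0,0,-0.0132],"spin": -7},
  {"linear": [0,0,-0.0132],"spin": -7},
])

```text
time: 15.2
tool_pos: [0.5018, 0.1257, 0.1697]
ee_rot: [3.141, -0.003, 2.326]
wrist_force: [-3.4, 3.0, 2.1]
width: 0.0457
```

```bash
python3 st.py
```

```text
t 15.2 pos [0.5018 0.1257 0.1697] rpy [ 3.1411 -0.0033  2.326 ] q [ 0.134  0.03   1.529  0.003  1.584 -0.621] w 0.0457
F world [-3.42  2.98  2.12] Ftool x,y 4.51 -0.45 T [0.518 0.631 0.006]
```

play_rows([
  {"linear": [0,0,-0.0132],"spin": -7},
  {"linear": [0,0,-0.0132],"spin": -7},
  {"linear": [0,0,-0.0132],"spin": -7},
  {"linear": [0,0,-0.0132],"spin": -7},
  {"linear": [0,0,-0.0132],"spin": -7},
  {"linear": [0,0,-0.0132],"spin": -7},
  {"linear": [0,0,-0.0132],"spin": -7},
  {"linear": [0,0,-0.0132],"spin": -7},
  {"linear": [0,0,-0.0132],"spin": -7},
  {"linear": [0,0,-0.0132],"spin": -7},
  {"linear": [0,0,0],"spin": 0},
])

```text
time: 16.12
tool_pos: [0.5015, 0.1239, 0.1711]
ee_rot: [-3.141, -0.003, -2.74]
wrist_force: [-4.5, -1.0, 2.8]
width: 0.0456
```

```bash
python3 st.py
```

```text
t 16.12 pos [0.5015 0.1239 0.1711] rpy [-3.1414e+00 -2.7000e-03 -2.7405e+00] q [ 1.330e-01  3.000e-02  1.527e+00 -1.000e-03  1.587e+00 -1.839e+00] w 0.0456
F world [-4.45 -1.05  2.8 ] Ftool x,y 4.5 0.78 T [-0.252  0.877  0.056]
```

play_rows([
  {"linear": [0.05,0,-0.0132],"spin": -7},
  {"linear": [0.03,0,-0.0132],"spin": -7},
  {"linear": [0,0,-0.0132],"spin": -7},
  {"linear": [0,0,-0.0132],"spin": -7},
  {"linear": [0,0,0],"spin": 0},
])

```text
time: 16.53
tool_pos: [0.5018, 0.1237, 0.1716]
ee_rot: [-3.141, -0.001, -2.255]
wrist_force: [-2.5, -1.9, 2.8]
width: 0.0454
```

```bash
python3 st.py
```

```text
t 16.53 pos [0.5018 0.1237 0.1716] rpy [-3.1413e+00 -6.0000e-04 -2.2552e+00] q [ 1.320e-01  2.800e-02  1.528e+00 -1.000e-03  1.586e+00 -2.325e+00] w 0.0454
F world [-2.53 -1.87  2.85] Ftool x,y 3.05 0.78 T [-0.184  0.564  0.019]
```

play_rows([
  {"linear": [0.03,0,-0.05],"spin": 0},
  {"linear": [0,0,-0.05],"spin": 0},
  {"linear": [0,0,0],"spin": 0},
])

```text
time: 16.78
tool_pos: [0.5016, 0.1237, 0.1718]
ee_rot: [3.141, -0.001, -2.257]
wrist_force: [-1.8, -1.2, -1.3]
width: 0.0456
```

```bash
python3 st.py
```

```text
t 16.78 pos [0.5016 0.1237 0.1718] rpy [ 3.1411e+00 -6.0000e-04 -2.2572e+00] q [ 0.132  0.028  1.528 -0.     1.587 -2.323] w 0.0456
F world [-1.76 -1.24 -1.3 ] Ftool x,y 2.08 0.58 T [-0.165  0.283 -0.035]
```

play_rows([
  {"linear": [0,0,-0.05],"spin": -7},
  {"linear": [0,0,-0.03],"spin": 0},
  {"linear": [0,0,0],"spin": 0},
])

```text
time: 17.03
tool_pos: [0.5018, 0.1237, 0.1728]
ee_rot: [3.141, -0.0, -2.136]
wrist_force: [-0.4, -0.7, -1.1]
width: 0.0458
```

```bash
python3 st.py
python3 - <<'E'
from h import *
from bench import eyes
s=eyes.snapshot("scene"); m=mask(s,"red",(205,245,155,195)); print(box(m),m.sum())
E
```

```text
t 17.03 pos [0.5018 0.1237 0.1728] rpy [ 3.1414e+00 -4.0000e-04 -2.1363e+00] q [ 0.132  0.028  1.526 -0.     1.588 -2.444] w 0.0458
F world [-0.38 -0.66 -1.09] Ftool x,y 0.76 -0.04 T [-0.184  0.214  0.025]
(np.int64(218), np.int64(230), np.int64(169), np.int64(180), np.float64(224.25806451612902), np.float64(174.33870967741936)) 124
```

play_rows([
  {"linear": [0,0,-0.05],"spin": 0},
  {"linear": [0,0,-0.05],"spin": 0},
  {"linear": [0,0,-0.05],"spin": 0},
  {"linear": [0,0,-0.05],"spin": 0},
  {"linear": [0,0,0],"spin": 0},
])

```text
time: 17.5
tool_pos: [0.5018, 0.1237, 0.1753]
ee_rot: [-3.141, -0.0, -2.133]
wrist_force: [-1.3, -0.9, -1.6]
width: 0.0454
```

```bash
python3 st.py
```

```text
t 17.5 pos [0.5018 0.1237 0.1753] rpy [-3.1415e+00 -1.0000e-04 -2.1330e+00] q [ 0.132  0.026  1.522 -0.     1.593 -2.447] w 0.0454
F world [-1.3  -0.88 -1.59] Ftool x,y 1.44 0.63 T [-0.257  0.235  0.029]
```

play_rows([
  {"linear": [0,0,-0.3],"spin": 0},
  {"linear": [0,0,-0.3],"spin": 0},
  {"linear": [0,0,-0.3],"spin": 0},
  {"linear": [0,0,-0.3],"spin": 0},
  {"linear": [0,0,-0.3],"spin": 0},
  {"linear": [0,0,-0.3],"spin": 0},
  {"linear": [0,0,-0.3],"spin": 0},
  {"linear": [0,0,-1],"spin": 0},
  {"linear": [0,0,-1.5],"spin": 0},
  {"linear": [0,0,-1.5],"spin": 0},
  {"linear": [0,0,-1],"spin": 0},
])

```text
time: 18.42
tool_pos: [0.5023, 0.1239, 0.2484]
ee_rot: [-3.14, 0.002, -2.132]
wrist_force: [0.0, -0.0, -0.3]
width: 0.0453
```

play_rows([
  {"linear": [-1.0,0.9,0],"spin": 0},
  {"linear": [-2.0,1.8,0],"spin": 0},
  {"linear": [-2.0,1.8,0],"spin": 0},
  {"linear": [-2.0,1.8,0],"spin": 0},
  {"linear": [-2.0,1.8,0],"spin": 0},
  {"linear": [-2.0,1.8,0],"spin": 0},
  {"linear": [-1.2,1.1,0],"spin": 0},
  {"linear": [0,0,0],"spin": -7},
  {"linear": [0,0,0],"spin": -7},
  {"linear": [0,0,0],"spin": -6},
  {"linear": [0,0,0],"spin": 0},
])

```text
time: 19.33
tool_pos: [0.4736, 0.286, 0.2465]
ee_rot: [-3.141, 0.0, -1.781]
wrist_force: [-0.1, 0.1, -0.7]
width: 0.046
```

```bash
python3 st.py .473 .286 .03
python3 - <<'E'
from h import *
from bench import eyes
s=eyes.snapshot("scene"); t=eyes.snapshot("top")
a=cv2.resize(s["frame"][110:220,160:290,::-1],(520,440),interpolation=cv2.INTER_CUBIC)
b=cv2.resize(t["frame"][170:280,150:220,::-1],(280,440),interpolation=cv2.INTER_CUBIC)
cv2.imwrite("pics/carry.png",np.hstack([a,b]))
E
```

```text
t 19.33 pos [0.4736 0.286  0.2465] rpy [-3.1414e+00  2.0000e-04 -1.7813e+00] q [ 0.441  0.091  1.314  0.     1.737 -2.49 ] w 0.046
F world [-0.12  0.06 -0.73] Ftool x,y -0.04 0.13 T [0.052 0.077 0.023]
to target tool cm [1.000e-02 6.300e-02 2.165e+01]
```

View pics/carry.png

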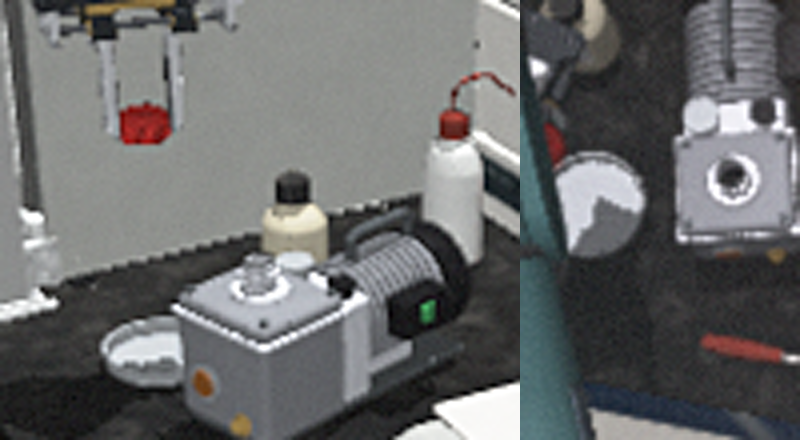

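The cap is held level between the fingers, scene crop (145,122), above the dish. The neck is open, at crop (260,270). Now I lower the cap.

play_rows([
  {"linear": [0,0,2],"spin": 0},
  {"linear": [0,0,3],"spin": 0},
  {"linear": [0,0,3],"spin": 0},
  {"linear": [0,0,3],"spin": 0},
  {"linear": [0,0,3],"spin": 0},
  {"linear": [0,0,3],"spin": 0},
  {"linear": [0,0,2],"spin": 0},
  {"linear": [0,0,1],"spin": 0},
  {"linear": [0,0,1],"spin": 0},
  {"linear": [0,0,0.5],"spin": 0},
  {"linear": [0,0,0.3],"spin": 0},
  {"linear": [0,0,0],"spin": 0},
])

```text
time: 20.43
tool_pos: [0.4742, 0.2859, 0.0288]
ee_rot: [-3.141, 0.001, -1.784]
wrist_force: [-0.1, 0.1, -0.9]
width: 0.0458
```

```bash
python3 st.py .473 .286 .0205
```

```text
t 20.43 pos [0.4742 0.2859 0.0288] rpy [-3.1406e+00  8.0000e-04 -1.7839e+00] q [ 0.44   0.21   1.622  0.     1.308 -2.488] w 0.0458
F world [-0.11  0.12 -0.93] Ftool x,y -0.1 0.14 T [ 0.072  0.098 -0.001]
to target tool cm [0.014 0.122 0.826]
```

play_rows([
  {"linear": [0,0,0.2],"spin": 0},
  {"linear": [0,0,0.15],"spin": 0},
  {"linear": [0,0,0.1],"spin": 0},
  {"linear": [0,0,0.1],"spin": 0},
  {"linear": [0,0,0],"spin": 0},
])

```text
time: 20.85
tool_pos: [0.4737, 0.2857, 0.0227]
ee_rot: [-3.141, 0.0, -1.783]
wrist_force: [-0.3, 0.1, 0.0]
width: 0.0456
```

play_rows([
  {"linear": [0,0,0.08],"spin": 0},
  {"linear": [0,0,0],"spin": 0},
])

```text
time: 21.02
tool_pos: [0.4737, 0.2857, 0.0218]
ee_rot: [-3.141, 0.0, -1.783]
wrist_force: [-0.6, 0.0, 0.1]
width: 0.0457
```

play_rows([
  {"linear": [0,0,0.08],"spin": 0},
  {"linear": [0,0,0],"spin": 0},
])

```text
time: 21.18
tool_pos: [0.4738, 0.2858, 0.0218]
ee_rot: [-3.141, 0.0, -1.783]
wrist_force: [-1.3, -0.7, 3.9]
width: 0.0456
```

play_rows([
  {"linear": [0,0,-0.04],"spin": 0},
  {"linear": [0,0,0],"spin": 0},
])

```text
time: 21.35
tool_pos: [0.4737, 0.2858, 0.0218]
ee_rot: [-3.141, 0.0, -1.783]
wrist_force: [-0.8, 0.1, 4.3]
width: 0.0453
```

play_rows([
  {"linear": [0,0,0],"spin": 0},
  {"linear": [0,0,0],"spin": 0},
  {"linear": [0,0,0],"spin": 0},
], claw=5.6)

```text
time: 21.6
tool_pos: [0.4735, 0.2856, 0.021]
ee_rot: [3.141, -0.0, -1.783]
wrist_force: [0.0, 0.7, 0.7]
width: 0.0557
```

play_rows([
  {"linear": [0,0,-0.3],"spin": 0},
  {"linear": [0,0,-1],"spin": 0},
  {"linear": [0,0,-2.5],"spin": 0},
  {"linear": [0,0,-3],"spin": 0},
  {"linear": [0,0,-3],"spin": 0},
  {"linear": [0,0,-3],"spin": 0},
  {"linear": [0,0,-3],"spin": 0},
  {"linear": [0,0,-3],"spin": 0},
  {"linear": [0,0,-2.7],"spin": 0},
  {"linear": [0,0,0],"spin": 0},
])

```text
time: 22.43
tool_pos: [0.4761, 0.2868, 0.245]
ee_rot: [-3.13, 0.009, -1.783]
wrist_force: [-0.0, 0.7, 1.2]
width: 0.0562
```

```bash
python3 st.py .398 -.229 .25
python3 - <<'E'
from h import *
from bench import eyes
s=eyes.snapshot("scene"); t=eyes.snapshot("top")
a=cv2.resize(s["frame"][110:220,160:290,::-1],(520,440),interpolation=cv2.INTER_CUBIC)
b=cv2.resize(t["frame"][170:280,150:220,::-1],(280,440),interpolation=cv2.INTER_CUBIC)
cv2.imwrite("pics/placed.png",np.hstack([a,b]))
m=[mask(s,"yellow",(235,265,240,275)),mask(t,"yellow",(270,305,245,275))]
print([x.sum() for x in m])
print("fun",*silh_fit((s,t),m,funnel,[.398,-.229,.083,.02,.02],[.003,.003,.003,.1,.1]))
E
```

```text
t 22.43 pos [0.4761 0.2868 0.245 ] rpy [-3.1304  0.0085 -1.7833] q [ 0.44   0.086  1.322  0.     1.72  -2.489] w 0.0562
F world [-0.02  0.74  1.16] Ftool x,y -0.71 0.18 T [0.113 0.039 0.034]
to target tool cm [52.069 -3.243 -0.504]
[np.int64(325), np.int64(176)]
fun [ 0.3980041  -0.22921037  0.08224891  0.0009315   0.03364131] 59.125
```

View pics/placed.png

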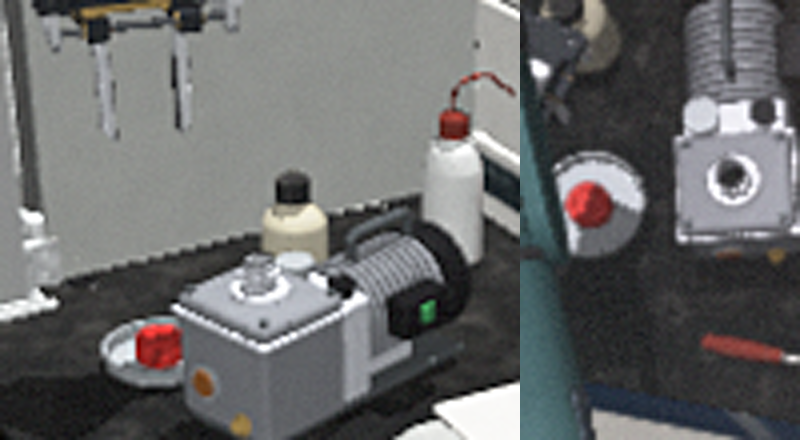

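The cap lies flat in the dish, scene crop (160,345). The funnel is unmoved at about (0.398, -0.229), grip height 0.083. I'll turn the jaws along y, clear of the balance, and move over it.

play_rows([
  {"linear": [0,0,0],"spin": 7},
  {"linear": [0,0,0],"spin": 7},
  {"linear": [0,0,0],"spin": 7},
  {"linear": [0,0,0],"spin": 7},
  {"linear": [0,0,0],"spin": 7},
  {"linear": [0,0,0],"spin": 7},
  {"linear": [0,0,0],"spin": 7},
  {"linear": [0,0,0],"spin": 7},
  {"linear": [0,0,0],"spin": 7},
  {"linear": [0,0,0],"spin": 7},
  {"linear": [0,0,0],"spin": 7},
  {"linear": [0,0,0],"spin": 0.8},
], claw=7.6)

```text
time: 23.53
tool_pos: [0.4727, 0.2852, 0.234]
ee_rot: [-3.14, -0.004, 3.139]
wrist_force: [-0.4, 0.7, 0.3]
width: 0.076
```

play_rows([
  {"linear": [0.3,-1.8,0],"spin": 0},
  {"linear": [0.55,-3.7,0],"spin": 0},
  {"linear": [0.55,-3.7,0],"spin": 0},
  {"linear": [0.55,-3.7,0],"spin": 0},
  {"linear": [0.55,-3.7,0],"spin": 0},
  {"linear": [0.55,-3.7,0],"spin": 0},
  {"linear": [0.55,-3.7,0],"spin": 0},
  {"linear": [0.55,-3.7,0],"spin": 0},
  {"linear": [0.55,-3.7,0],"spin": 0},
])

```text
time: 24.28
tool_pos: [0.4254, -0.0298, 0.235]
ee_rot: [3.141, -0.002, -3.138]
wrist_force: [0.8, -0.9, 0.2]
width: 0.0759
```

play_rows([
  {"linear": [0.55,-3.7,0],"spin": 0},
  {"linear": [0.55,-3.7,0],"spin": 0},
  {"linear": [0.55,-3.7,0],"spin": 0},
  {"linear": [0.55,-3.7,0],"spin": 0},
  {"linear": [0.55,-3.7,0],"spin": 0},
  {"linear": [0,-1.6,0],"spin": 0},
  {"linear": [0,0,0],"spin": 0},
  {"linear": [0,0,0],"spin": 0},
])

```text
time: 24.95
tool_pos: [0.3986, -0.2294, 0.2349]
ee_rot: [3.139, -0.002, -3.141]
wrist_force: [0.1, 0.3, 0.8]
width: 0.0761
```

```bash
python3 st.py .398 -.229 .083
python3 - <<'E'
from h import *
from bench import eyes
s=eyes.snapshot("scene"); t=eyes.snapshot("top")
print("balance corner",onz(t,(293,246),.06).round(3))
a=cv2.resize(s["frame"][170:290,190:320,::-1],None,fx=4,fy=4,interpolation=cv2.INTER_CUBIC)
b=cv2.resize(t["frame"][200:320,250:320,::-1],None,fx=4,fy=4,interpolation=cv2.INTER_CUBIC)
cv2.imwrite("pics/over.png",np.hstack([a,b]))
E
```

```text
t 24.95 pos [ 0.3986 -0.2294  0.2349] rpy [ 3.1390e+00 -2.3000e-03 -3.1415e+00] q [-6.460e-01 -1.150e-01  1.540e+00  1.000e-03  1.720e+00 -2.217e+00] w 0.0761
F world [0.11 0.27 0.81] Ftool x,y -0.11 0.27 T [-0.002  0.017  0.004]
to target tool cm [ 0.061  0.043 15.189]
balance corner [ 0.463 -0.239  0.06 ]
```

View pics/over.png

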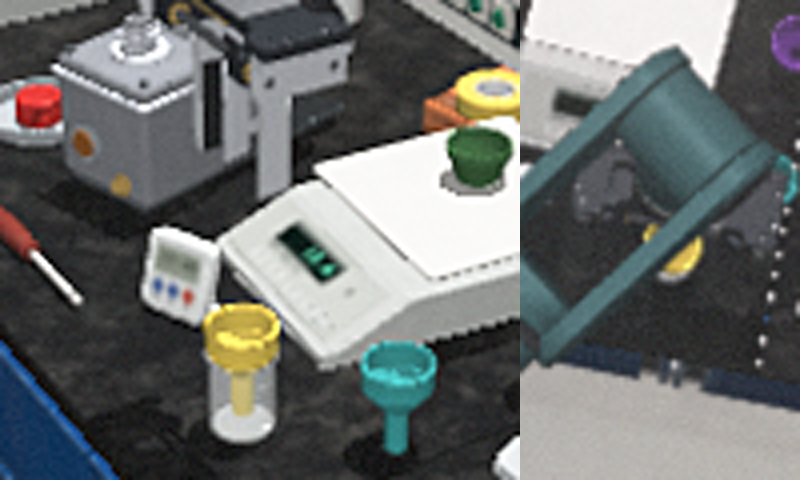

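The scene shows the gripper's fingers directly above the yellow funnel, crop (242,340), which still stands in the beaker. The timer and balance are clear of the jaw line. I descend, keeping the fingertips above the beaker's rim.

play_rows([
  {"linear": [0.05,0.04,2],"spin": 0},
  {"linear": [0,0,3],"spin": 0},
  {"linear": [0,0,3],"spin": 0},
  {"linear": [0,0,2.5],"spin": 0},
  {"linear": [0,0,2],"spin": 0},
  {"linear": [0,0,1.2],"spin": 0},
  {"linear": [0,0,0.6],"spin": 0},
  {"linear": [0,0,0.3],"spin": 0},
  {"linear": [0,0,0],"spin": 0},
  {"linear": [0,0,0],"spin": 0},
])

```text
time: 25.88
tool_pos: [0.3995, -0.2289, 0.0914]
ee_rot: [-3.141, 0.002, -3.14]
wrist_force: [-0.1, -0.8, -0.2]
width: 0.0761
```

play_rows([
  {"linear": [0,0,0],"spin": 0},
  {"linear": [0,0,0],"spin": 0},
  {"linear": [0,0,0],"spin": 0},
], claw=5.8)

```text
time: 26.13
tool_pos: [0.3992, -0.2293, 0.0912]
ee_rot: [-3.141, 0.001, -3.141]
wrist_force: [0.1, 0.5, -0.7]
width: 0.0598
```

play_rows([
  {"linear": [0,0,0],"spin": 0},
  {"linear": [0,0,0],"spin": 0},
], claw=5.6)

```text
time: 26.3
tool_pos: [0.3989, -0.2291, 0.0907]
ee_rot: [-3.141, 0.0, -3.141]
wrist_force: [-0.3, -0.4, -0.9]
width: 0.0561
```

```bash
python3 st.py .398 -.229 .087
```

```text
t 26.3 pos [ 0.3989 -0.2291  0.0907] rpy [-3.1414e+00  5.0000e-04 -3.1414e+00] q [-0.645 -0.051  1.771  0.     1.421 -2.216] w 0.0561
F world [-0.28 -0.44 -0.85] Ftool x,y 0.28 -0.44 T [ 0.019  0.01  -0.067]
to target tool cm [0.093 0.01  0.367]
```

play_rows([
  {"linear": [0.05,0,0.2],"spin": 0},
  {"linear": [0,0,0.15],"spin": 0},
  {"linear": [0,0,0],"spin": 0},
], claw=5.5)

```text
time: 26.55
tool_pos: [0.398, -0.2288, 0.0864]
ee_rot: [3.141, -0.001, -3.141]
wrist_force: [-0.5, 1.4, 0.3]
width: 0.0552
```

play_rows([
  {"linear": [0,0,0],"spin": 0},
  {"linear": [0,0,0],"spin": 0},
], claw=5.35)

```text
time: 26.72
tool_pos: [0.3982, -0.2289, 0.0868]
ee_rot: [3.141, -0.0, -3.141]
wrist_force: [-0.3, 0.9, -0.6]
width: 0.0534
```

play_rows([
  {"linear": [0,0,0],"spin": 0},
  {"linear": [0,0,0],"spin": 0},
  {"linear": [0,0,0],"spin": 0},
], claw=4.8)

```text
time: 26.97
tool_pos: [0.3983, -0.229, 0.0869]
ee_rot: [-3.142, 0.0, -3.141]
wrist_force: [-0.5, -0.2, -1.0]
width: 0.0524
```

```bash
python3 st.py .398 -.229 .087
```

```text
t 26.97 pos [ 0.3983 -0.229   0.0869] rpy [-3.1416  0.     -3.1413] q [-0.645 -0.049  1.777 -0.     1.414 -2.216] w 0.0524
F world [-0.54 -0.24 -1.03] Ftool x,y 0.54 -0.24 T [-0.022  0.013  0.006]
to target tool cm [ 0.03 -0.   -0.01]
```

play_rows([
  {"linear": [0,0,-0.3],"spin": 0},
  {"linear": [0,0,-0.6],"spin": 0},
  {"linear": [0,0,-0.8],"spin": 0},
  {"linear": [0,0,-0.8],"spin": 0},
  {"linear": [0,0,-1],"spin": 0},
  {"linear": [0,0,-1],"spin": 0},
  {"linear": [0,0,-1.5],"spin": 0},
  {"linear": [0,0,-2],"spin": 0},
  {"linear": [0,0,-3],"spin": 0},
  {"linear": [0,0,-3],"spin": 0},
  {"linear": [0,0,-3],"spin": 0},
  {"linear": [0,0,-3],"spin": 0},
])

```text
time: 27.97
tool_pos: [0.3981, -0.2288, 0.2895]
ee_rot: [-3.141, 0.001, -3.141]
wrist_force: [0.5, 0.1, -0.7]
width: 0.0527
```

play_rows([
  {"linear": [0,0,0],"spin": 0},
  {"linear": [0,0,0],"spin": 0},
])

```text
time: 28.13
tool_pos: [0.3991, -0.2296, 0.2901]
ee_rot: [-3.138, 0.005, -3.141]
wrist_force: [0.4, 0.4, -0.7]
width: 0.0524
```

```bash
python3 st.py .5025 .1245 .29
python3 - <<'E'
from h import *
from bench import eyes,finder
s=eyes.snapshot("scene"); t=eyes.snapshot("top")
pr=proj(s,[.398,-.229,.285])[0]; print(pr)
x0=int(pr[0])-45; y0=int(pr[1])-30
cv2.imwrite("pics/lift.png",cv2.resize(s["frame"][y0:y0+130,x0:x0+100,::-1],None,fx=4.5,fy=4.5,interpolation=cv2.INTER_CUBIC))
m=mask(s,"yellow",(int(pr[0])-20,int(pr[0])+20,int(pr[1])-20,int(pr[1])+45)); print(m.sum(),box(m))
E
```

```text
t 28.13 pos [ 0.3991 -0.2296  0.2901] rpy [-3.138   0.0049 -3.1413] q [-0.645 -0.121  1.437  0.     1.819 -2.216] w 0.0524
F world [ 0.45  0.42 -0.74] Ftool x,y -0.45 0.42 T [ 0.02   0.022 -0.012]
to target tool cm [-1.0353e+01  3.5403e+01  1.2000e-02]
[249.25255952 191.59221157]
278 (np.int64(240), np.int64(255), np.int64(185), np.int64(215), np.float64(247.42446043165467), np.float64(197.83453237410072))
```

View pics/lift.png

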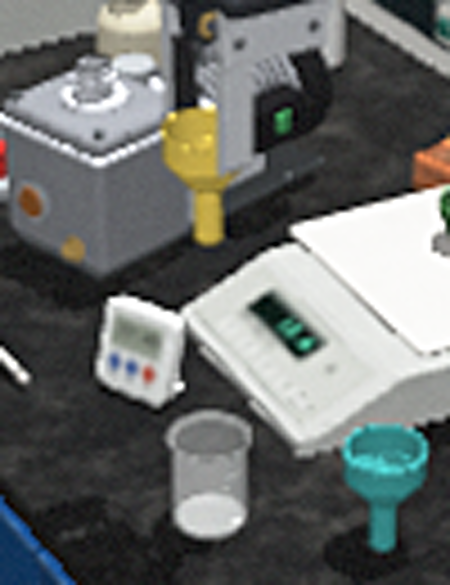

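The funnel is lifted, crop (205,170), with its stem straight. The beaker stands upright at crop (210,480). Now I carry the funnel over the neck.

play_rows([
  {"linear": [-0.5,1.6,0],"spin": 0},
  {"linear": [-0.9,3.1,0],"spin": 0},
  {"linear": [-0.9,3.1,0],"spin": 0},
  {"linear": [-0.9,3.1,0],"spin": 0},
  {"linear": [-0.9,3.1,0],"spin": 0},
  {"linear": [-0.9,3.1,0],"spin": 0},
  {"linear": [-0.9,3.1,0],"spin": 0},
  {"linear": [-0.9,3.1,0],"spin": 0},
  {"linear": [-0.9,3.1,0],"spin": 0},
  {"linear": [-0.9,3.1,0],"spin": 0},
  {"linear": [-0.9,3.1,0],"spin": 0},
  {"linear": [-0.85,2.8,0],"spin": 0},
])

```text
time: 29.23
tool_pos: [0.501, 0.1269, 0.2847]
ee_rot: [-3.141, -0.004, -3.14]
wrist_force: [0.1, -0.5, -0.9]
width: 0.0522
```

play_rows([
  {"linear": [0,0,1.5],"spin": 0},
  {"linear": [0,0,1.0],"spin": 0},
  {"linear": [0,0,0],"spin": 0},
  {"linear": [0,0,0],"spin": 0},
])

```text
time: 29.57
tool_pos: [0.5007, 0.1244, 0.2599]
ee_rot: [-3.141, -0.004, 3.141]
wrist_force: [0.1, 0.5, -1.0]
width: 0.0523
```

```bash
python3 st.py .502 .1247 .26
python3 - <<'E'
from h import *
from bench import eyes,finder,robot
s=eyes.snapshot("scene"); t=eyes.snapshot("top")
p=robot.get_obs()["tool_pos"]
for c,n in((s,"s"),(t,"t")):
    print(n,"grip",proj(c,p-[0,0,.004])[0],"tip",proj(c,p-[0,0,.071])[0],"neck",proj(c,[.5014,.1253,.165])[0])
q=proj(s,p-[0,0,.06])[0].astype(int); print(q)
m=mask(s,"yellow",(q[0]-25,q[0]+25,q[1]-40,q[1]+25)); np.save("m.npy",m)
y,x=np.where(m)
for r in range(y.min(),y.max()+1): print(r,x[y==r].min(),x[y==r].max(),end="; ")
cv2.imwrite("pics/ins.png",np.hstack([cv2.resize(c["frame"][v-40:v+40,u-30:u+30,::-1],(390,520),interpolation=cv2.INTER_CUBIC) for c,(u,v) in((s,q),(t,(203,214)))]))
E
```

```text
t 29.57 pos [0.5007 0.1244 0.2599] rpy [-3.1408 -0.0043  3.1411] q [ 0.134  0.01   1.372 -0.     1.764 -1.437] w 0.0523
F world [ 0.13  0.5  -1.04] Ftool x,y -0.13 0.5 T [0.081 0.007 0.038]
to target tool cm [-0.134  0.033 -0.012]
s grip [223.26339083 149.67710317] tip [224.00488321 167.82403745] neck [224.0996964  174.56234985]
t grip [198.64155295 206.26412596] tip [201.24533162 210.91473199] neck [201.92074596 212.61619337]
[223 164]
145 223 223; 146 218 224; 147 216 224; 148 215 224; 149 215 224; 150 216 224; 151 216 224; 152 216 224; 153 216 224; 154 216 224; 155 216 224; 156 218 224; 157 219 228; 158 220 227; 159 221 226; 160 222 225; 161 222 225; 162 222 225; 163 222 225; 164 222 225; 165 222 225; 166 222 225; 167 222 225; 168 221 226; 169 221 225; 170 222 224;
```

View pics/ins.png

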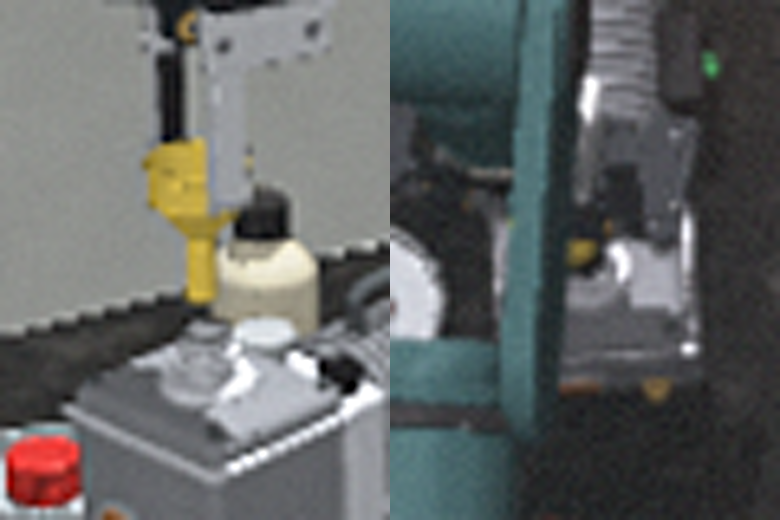

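The stem, scene crop (201,270), stands about 1 px left of the neck's axis at crop (208,330). I'll shift 1.5 mm and lower slowly.

play_rows([
  {"linear": [-0.15,-0.02,0.5],"spin": 0},
  {"linear": [0,0,0.6],"spin": 0},
  {"linear": [0,0,0.5],"spin": 0},
  {"linear": [0,0,0.3],"spin": 0},
  {"linear": [0,0,0.2],"spin": 0},
  {"linear": [0,0,0.2],"spin": 0},
  {"linear": [0,0,0],"spin": 0},
])

```text
time: 30.25
tool_pos: [0.503, 0.1248, 0.2384]
ee_rot: [-3.142, -0.001, -3.141]
wrist_force: [0.3, 0.2, -0.7]
width: 0.0522
```

play_rows([
  {"linear": [0,0,0.15],"spin": 0},
  {"linear": [0,0,0.15],"spin": 0},
  {"linear": [0,0,0.15],"spin": 0},
  {"linear": [0,0,0],"spin": 0},
])

```text
time: 30.58
tool_pos: [0.5031, 0.1249, 0.2341]
ee_rot: [3.142, -0.0, -3.141]
wrist_force: [0.0, 0.1, -0.4]
width: 0.0524
```

```bash
python3 st.py .502 .1247 .202
python3 - <<'E'
from h import *
from bench import eyes,finder,robot
s=eyes.snapshot("scene")
q=(223,164)
cv2.imwrite("pics/ins2.png",cv2.resize(s["frame"][130:200,190:260,::-1],(560,560),interpolation=cv2.INTER_CUBIC))
E
```

```text
t 30.58 pos [0.5031 0.1249 0.2341] rpy [ 3.1416e+00 -3.0000e-04 -3.1412e+00] q [ 0.134  0.014  1.418  0.     1.71  -1.437] w 0.0524
F world [ 0.03  0.13 -0.37] Ftool x,y -0.03 0.13 T [-0.008  0.043  0.034]
to target tool cm [ 0.11  -0.019  3.212]
```

View pics/ins2.png

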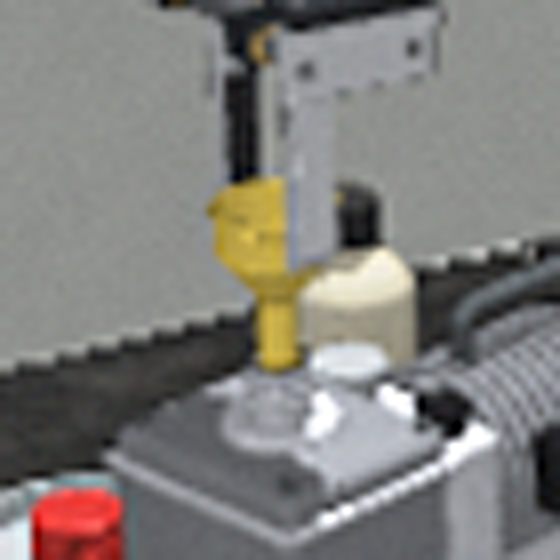

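The stem, crop (278,365), meets the neck at crop (273,385), and the force shows no contact. I keep going down.

play_rows([
  {"linear": [0.06,0,0.15],"spin": 0},
  {"linear": [0,0,0.15],"spin": 0},
  {"linear": [0,0,0.15],"spin": 0},
  {"linear": [0,0,0.15],"spin": 0},
  {"linear": [0,0,0],"spin": 0},
])

```text
time: 31.05
tool_pos: [0.5024, 0.1248, 0.2279]
ee_rot: [-3.142, -0.001, -3.141]
wrist_force: [-0.3, 0.3, -0.1]
width: 0.0526
```

play_rows([
  {"linear": [0,0,0.2],"spin": 0},
  {"linear": [0,0,0.2],"spin": 0},
  {"linear": [0,0,0.2],"spin": 0},
  {"linear": [0,0,0],"spin": 0},
])

```text
time: 31.38
tool_pos: [0.5024, 0.1248, 0.2218]
ee_rot: [-3.142, -0.001, -3.141]
wrist_force: [0.4, 0.4, -0.2]
width: 0.0526
```

```bash
python3 st.py .502 .1247 .202
```

```text
t 31.38 pos [0.5024 0.1248 0.2218] rpy [-3.1415e+00 -1.0000e-03 -3.1413e+00] q [ 0.134  0.015  1.441  0.     1.686 -1.437] w 0.0526
F world [ 0.44  0.45 -0.24] Ftool x,y -0.44 0.45 T [ 0.011  0.055 -0.014]
to target tool cm [ 0.035 -0.012  1.978]
```

play_rows([
  {"linear": [0,0,0.3],"spin": 0},
  {"linear": [0,0,0.3],"spin": 0},
  {"linear": [0,0,0.3],"spin": 0},
  {"linear": [0,0,0.3],"spin": 0},
  {"linear": [0,0,0.2],"spin": 0},
  {"linear": [0,0,0.1],"spin": 0},
  {"linear": [0,0,0],"spin": 0},
])

```text
time: 31.97
tool_pos: [0.5024, 0.1249, 0.207]
ee_rot: [3.142, -0.001, -3.141]
wrist_force: [0.4, -0.3, 0.4]
width: 0.0522
```

play_rows([
  {"linear": [0,0,0.1],"spin": 0},
  {"linear": [0,0,0.1],"spin": 0},
  {"linear": [0,0,0],"spin": 0},
])

```text
time: 32.22
tool_pos: [0.5026, 0.1249, 0.2053]
ee_rot: [3.142, -0.0, -3.141]
wrist_force: [0.2, -0.0, 0.6]
width: 0.0527
```

```bash
python3 st.py .502 .1247 .202
```

```text
t 32.22 pos [0.5026 0.1249 0.2053] rpy [ 3.1415e+00 -1.0000e-04 -3.1413e+00] q [ 0.134  0.019  1.47   0.     1.653 -1.437] w 0.0527
F world [ 0.22 -0.    0.61] Ftool x,y -0.22 -0.0 T [ 0.016  0.001 -0.045]
to target tool cm [ 0.056 -0.017  0.332]
```

play_rows([
  {"linear": [0,0,0.08],"spin": 0},
  {"linear": [0,0,0.08],"spin": 0},
  {"linear": [0,0,0],"spin": 0},
])

```text
time: 32.47
tool_pos: [0.5025, 0.1249, 0.2037]
ee_rot: [3.142, -0.0, -3.141]
wrist_force: [0.2, -0.2, -0.8]
width: 0.0526
```

play_rows([
  {"linear": [0,0,0.08],"spin": 0},
  {"linear": [0,0,0],"spin": 0},
])

```text
time: 32.63
tool_pos: [0.5025, 0.1249, 0.2029]
ee_rot: [3.142, -0.0, -3.141]
wrist_force: [-0.1, -0.0, -0.7]
width: 0.0528
```

play_rows([
  {"linear": [0,0,0.06],"spin": 0},
  {"linear": [0,0,0],"spin": 0},
])

```text
time: 32.8
tool_pos: [0.5026, 0.1249, 0.2023]
ee_rot: [3.142, -0.0, -3.141]
wrist_force: [-1.3, 0.3, -0.7]
width: 0.0523
```

play_rows([
  {"linear": [0,0,0.08],"spin": 0},
  {"linear": [0,0,0],"spin": 0},
])

```text
time: 32.97
tool_pos: [0.5026, 0.1248, 0.2016]
ee_rot: [3.142, 0.0, -3.141]
wrist_force: [0.1, -0.2, -1.0]
width: 0.0524
```

play_rows([
  {"linear": [0,0,0.06],"spin": 0},
  {"linear": [0,0,0],"spin": 0},
])

```text
time: 33.13
tool_pos: [0.5027, 0.1249, 0.2012]
ee_rot: [3.142, 0.0, -3.141]
wrist_force: [0.4, -0.4, 0.7]
width: 0.052
```

play_rows([
  {"linear": [0,0,0.05],"spin": 0},
  {"linear": [0,0,0],"spin": 0},
])

```text
time: 33.3
tool_pos: [0.5027, 0.1249, 0.2008]
ee_rot: [3.142, 0.0, -3.141]
wrist_force: [0.1, 0.0, 1.0]
width: 0.0529
```

play_rows([
  {"linear": [0,0,0.05],"spin": 0},
  {"linear": [0,0,0],"spin": 0},
])

```text
time: 33.47
tool_pos: [0.5027, 0.1249, 0.2003]
ee_rot: [3.141, 0.001, -3.141]
wrist_force: [-1.1, -0.0, 2.9]
width: 0.0525
```

Contact at about 3 N, at the expected height. I ease off and release.

play_rows([
  {"linear": [0,0,-0.02],"spin": 0},
  {"linear": [0,0,0],"spin": 0},
])

```text
time: 33.63
tool_pos: [0.5027, 0.1249, 0.2004]
ee_rot: [3.141, 0.0, -3.141]
wrist_force: [-0.7, -0.1, 2.0]
width: 0.0525
```

play_rows([
  {"linear": [0,0,0],"spin": 0},
  {"linear": [0,0,0],"spin": 0},
  {"linear": [0,0,0],"spin": 0},
  {"linear": [0,0,0],"spin": 0},
], claw=6.6)

```text
time: 33.97
tool_pos: [0.5025, 0.1249, 0.1998]
ee_rot: [3.142, -0.001, -3.141]
wrist_force: [-0.5, -0.6, 0.8]
width: 0.066
```

play_rows([
  {"linear": [0,0,-0.3],"spin": 0},
  {"linear": [0,0,-0.6],"spin": 0},
  {"linear": [0,0,-1],"spin": 0},
  {"linear": [0,0,-1.5],"spin": 0},
  {"linear": [0,0,-2.5],"spin": 0},
  {"linear": [0,0,-3],"spin": 0},
  {"linear": [0,0,-3],"spin": 0},
  {"linear": [0,0,0],"spin": 0},
])

```text
time: 34.63
tool_pos: [0.5045, 0.1251, 0.3279]
ee_rot: [3.14, 0.014, -3.141]
wrist_force: [0.7, -0.2, 0.2]
width: 0.066
```

```bash
python3 st.py
python3 - <<'E'
from h import *
from bench import eyes
s=eyes.snapshot("scene")
m=mask(s,"yellow",(205,245,140,185)); print(m.sum(),box(m))
M=np.zeros(m.shape)
for P in funnel([.5014,.1253,.197,0,0])[:2]: M=np.maximum(M,hullmask(s,P))
y,x=np.where(M>.5); print("pred seated",box(M>.5))
cv2.imwrite("pics/end.png",cv2.resize(s["frame"][120:300,170:300,::-1],None,fx=3.3,fy=3.3,interpolation=cv2.INTER_CUBIC))
E
```

```text
t 34.63 pos [0.5045 0.1251 0.3279] rpy [ 3.1397  0.0138 -3.1412] q [ 0.134  0.014  1.235  0.     1.879 -1.437] w 0.066
F world [ 0.7  -0.23  0.24] Ftool x,y -0.7 -0.23 T [ 0.053 -0.009  0.025]
198 (np.int64(217), np.int64(232), np.int64(161), np.int64(176), np.float64(224.1010101010101), np.float64(167.45959595959596))
pred seated (np.int64(216), np.int64(231), np.int64(161), np.int64(175), np.float64(223.69230769230768), np.float64(167.26153846153846))
```

View pics/end.png

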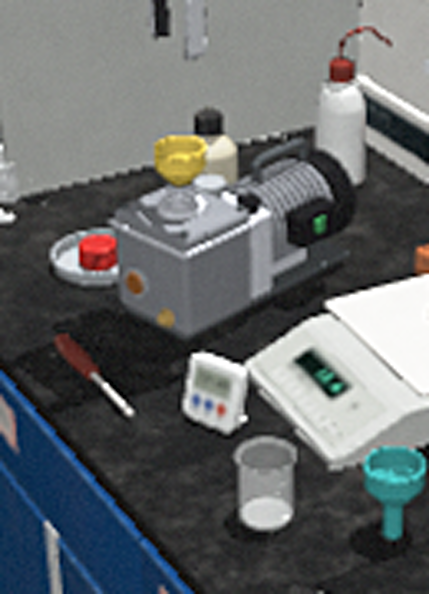

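The funnel sits upright in the neck, crop (181,160), and matches the predicted seated silhouette to within half a pixel. The cap lies flat in the dish at crop (98,252), and the beaker is upright at crop (267,483). The bottle has not moved.

```bash
python3 -c "
from bench import robot
print(robot.close_job())"
```

```text
the job is handed in; nothing more can be done
None
```

The job is done and handed in at about 35 s: the red cap is in the steel dish and the yellow funnel is seated in the filler neck.

- **Cap:** I unscrewed it in two grips, about 500° in all, lifting at the thread pitch. Side force read at most about 5 N, and the pull along the thread stayed within about 3 N in either direction. I set it down in the dish with about 4 N of contact, and the pictures show it flat and top side up.
- **Funnel:** I lifted it out of the beaker and lowered it into the neck with no side contact, until it touched down at about 3 N at the expected height. After release, its outline matched the fully seated, upright prediction to within half a pixel.
- **Surroundings:** The beaker is upright and the oil bottle looks unmoved in the last picture. The gripper is clear of everything.

**Checks that disagreed:** None of the final checks failed. Along the way the arm's position readings scattered by 1–2 mm, so I centred on the cap by touch. While I was freeing the cap, one reading showed about 3 N downward on it before it lifted freely. I judged the seating and the bottle's position from the scene camera only.

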